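# Close the storage jars, each with its own lid

## Task

The four stoneware storage jars are washed and dry: close them with the four wooden lids that lie in front of them, each jar with the lid of its own size, so that every lid's plug is down in the mouth and its plate lies level on the rim. Set the lids on gently rather than dropping them, leave the jars standing where they are, and do not disturb the red-lidded jar and the wooden salt cellar between them.

Things in the scene. Friction and masses are not known exactly. Their poses are not given: they have to be found in the camera images.
- jar_60: Smallest of four open storage jars: round, straight-sided stoneware, cream with mint and teal bands below. Outer diameter 60 mm, height 80 mm, wall 5 mm, open mouth 50 mm wide, inner floor 6 mm up. Loose, 0.35 kg. Origin: centre of its underside, z up along its axis.
- jar_74: Second smallest of four open storage jars: round, straight-sided stoneware, cream with mint and teal bands below. Outer diameter 74 mm, height 92 mm, wall 5 mm, open mouth 64 mm wide, inner floor 6 mm up. Loose, 0.55 kg. Origin: centre of its underside, z up along its axis.
- jar_88: Second largest of four open storage jars: round, straight-sided stoneware, cream with mint and teal bands below. Outer diameter 88 mm, height 104 mm, wall 5 mm, open mouth 78 mm wide, inner floor 6 mm up. Loose, 0.75 kg. Origin: centre of its underside, z up along its axis.
- jar_102: Largest of four open storage jars: round, straight-sided stoneware, cream with mint and teal bands below. Outer diameter 102 mm, height 116 mm, wall 5 mm, open mouth 92 mm wide, inner floor 6 mm up. Loose, 0.95 kg. Origin: centre of its underside, z up along its axis.
- lid_60: Smallest of four pale wooden lids, 50 g, fits jar_60 only. Bottom up: tapered plug, 32 to 44 mm diameter, 14 mm deep (3 mm play all round in the mouth); round plate 62 mm, 9 mm thick, which rests on the rim; 19 mm neck at 23 to 33 mm; knob of 26 mm diameter at 33 to 51 mm (top). Origin: centre of the plug's underside, z up; seated, it is 66 mm above the jar's underside. Lies right way up.
- lid_74: Second smallest of four pale wooden lids, 80 g, fits jar_74 only. Bottom up: tapered plug, 46 to 58 mm diameter, 14 mm deep (3 mm play all round in the mouth); round plate 76 mm, 9 mm thick, which rests on the rim; 19 mm neck at 23 to 33 mm; knob of 26 mm diameter at 33 to 51 mm (top). Origin: centre of the plug's underside, z up; seated, it is 78 mm above the jar's underside. Lies right way up.
- lid_88: Second largest of four pale wooden lids, 110 g, fits jar_88 only. Bottom up: tapered plug, 60 to 72 mm diameter, 14 mm deep (3 mm play all round in the mouth); round plate 90 mm, 9 mm thick, which rests on the rim; 19 mm neck at 23 to 33 mm; knob of 26 mm diameter at 33 to 51 mm (top). Origin: centre of the plug's underside, z up; seated, it is 90 mm above the jar's underside. Lies right way up.
- lid_102: Largest of four pale wooden lids, 140 g, fits jar_102 only. Bottom up: tapered plug, 74 to 86 mm diameter, 14 mm deep (3 mm play all round in the mouth); round plate 104 mm, 9 mm thick, which rests on the rim; 19 mm neck at 23 to 33 mm; knob of 26 mm diameter at 33 to 51 mm (top). Origin: centre of the plug's underside, z up; seated, it is 102 mm above the jar's underside. Lies right way up.
- honey_jar: Bystander: a filled glass jar with its red screw lid on, 65 mm diameter, 100 mm high, 0.44 kg, loose. Origin at the centre of its underside. Not to be moved.
- salt_cellar: Bystander: a round salt cellar of turned brown wood with a flat wooden top and no knob, 68 mm diameter, 62 mm high, 0.31 kg, loose. Origin at the centre of its underside. Not to be moved.
There are look-alikes about, which are no part of the job. Leave any purple look-alike of the lid_74 alone.

How it is judged:
By the outcome, as a careful person would: the job done as asked, in the order asked, and still so for the second after the job is handed in, with the robot touching nothing.
It also fails if it takes over 106 s, if anything falls off the work surface, if the arm or the gripper's body presses on something with over 40 N, if the wrist force passes 120 N, or if a joint passes its speed limit or range.

## Robot

A 6-joint arm with a two-finger parallel gripper is mounted at the origin on a cart in front of the work surface, level with it; the furniture and walls round the work are solid. World frame = base frame: x ahead of the robot, y to its left, z up, the work surface at z = 0. Lengths are in m, angles in degrees, forces in N, time in s.
With the tool pointing down it reaches from about 0.375 to 0.9 m from the base axis. Payload 3.1 kg.
Tool frame: the origin (TCP) lies on the front face of the gripper's body, between the roots of the fingers; the fingertips stand 70 mm ahead of it and the grasp point (between the pads) lies 51 mm ahead of it (bot.tip_extent is the distance from the TCP to the fingertips, in m); z points along the fingers, x is the direction in which the jaws open and shut, and the axes are right-handed (so a half turn about z gives the same grasp; the last joint's range is limited). The gripper opens to 87 mm and grips with 3 to 60 N. Pads are 19 mm wide; open, the fingers measure 117 mm over their backs; the gripper's body (75 mm by 190 mm) begins 51 mm behind the grasp point.
Start: joints at [-78.352, 30.224, 82.088, -0, 67.689, -10.227], TCP at [0.233, -0.58, 0.292] pointing down, gripper open.
Joint ranges: [-176.69, 176.69], [-43.24, 126.21], [12.49, 139.97], [-82, 262], [0, 151.66], [-163.58, 163.58]. Speed limits (degrees/s): [159.86, 159.86, 180, 180, 180, 180].

## Interface

Orientations are given as a 3x3 rotation matrix whose columns are the frame's x, y, z axes.
In Python, from rig import bot, viewer, ticket gives the robot as it stands. The module is installed in compiled form; this text tells all that it offers.
- The arm moves only by the tool arm_command, never from a script. Its argument "targets" is a list of rows, each an object with "rot": the turn, a rotation vector about the tool's x, y, z in degrees, a list of three; "offset": the shift along the tool's x, y, z in cm, a list of three; "gripper": the closure, from 0 (fully open) to 1 (shut). A call has 1 to 8 rows; each row is the pose to reach, as a shift and turn from the pose commanded when the call began, along the tool's axes at that moment; what a row does not reach only later rows make up. A row lasts 1/10 s, in which the tool goes at most 50 mm and 8.59 degrees, less where a joint would pass 70% of its speed; a pose out of reach is approached as far as the arm can. A call with a gripper value outside its range is refused whole. The fingers move at their own pace and stop on an object; the grip force is fixed at half the most. Time passes only in rows, so rows that repeat a pose let the fingers close. It gives the time, the measured TCP pose, the force and the opening at its end, in the units of the state.
- bot.read_state(): the state, without advancing time (a new reading comes with each control period).
- viewer.capture(name): name is "side" or "top" or "wrist"; returns a dict with "frame" (384x512x3 uint8, red, green, blue), "fx", "fy", "cx", "cy" (pixels), "view" (4x4, takes a point from world to camera coordinates). Camera axes: x right, y down, z forward; pixel columns grow to the right and rows downward; lengths in m; the calibration is good to about 2 mm. The wrist camera is an equidistant fisheye: a pixel r from the principal point sees the ray r / f radians off the axis. A picture is of the moment at which its call begins. There is no depth.
- ticket.hand_in(): hands the job in, once; it reports no verdict.
The state is a dict: "time_s": time; "joint_positions": joint angles; "qvel": joint speeds; "tau": joint torques, N m; "position": TCP position; "tcp_rot": TCP orientation; "force": force on the tool from outside, world axes, zero at the start; "moment": the same for the moment, N m; "opening": opening from 0.0 (shut) to 1.0 (fully open).
Only numpy, scipy, OpenCV 4.12 (cv2) and the standard library are available. Lean on these libraries where they do the work, as an engineer would, in place of code of your own. Each camera call takes 0.05 s, during which the arm holds its last target. There are 200 camera calls.

## Working session

There is one attempt and no reset: what is moved stays moved. The work goes in short steps, Python scripts to look and compute and a tool call to move; the robot and the scene stay as the last step left them, time stands still between calls to the robot, and variables do not carry over. Pictures are saved under pics/ and viewed, about 12 in all and at most 16, crops included, and the job is handed in when it is done.

Besides the shell and the picture viewer there is one more tool, called as a command line: name --argument value ..., lists and objects as JSON in quotes. arm_command: Moves the arm, as the interface text tells. Its arguments: {"type":"object","properties":{"targets":{"type":"array"}},"required":["targets"]}

```bash
mkdir -p pics
cat > h.py <<'E'
import numpy as np, cv2
from rig import bot, viewer, ticket
def snap(n,f):
    c=viewer.capture(n); cv2.imwrite('pics/'+f,c['frame'][:,:,::-1])
    np.savez('pics/'+f+'.npz',**{k:np.array(v) for k,v in c.items()}); return c
def load(f): return dict(np.load('pics/'+f+'.npz'))
def ray(c,u,v):
    x=(u-c['cx'])/c['fx'];y=(v-c['cy'])/c['fy']
    R=c['view'][:3,:3];t=c['view'][:3,3]
    return -R.T@t, R.T@np.array([x,y,1.])
def at(c,u,v,z):
    o,d=ray(c,u,v); return o+d*(z-o[2])/d[2]
def proj(c,P):
    P=np.asarray(P,float); q=P@c['view'][:3,:3].T+c['view'][:3,3]
    return np.stack([c['fx']*q[...,0]/q[...,2]+c['cx'],c['fy']*q[...,1]/q[...,2]+c['cy']],-1)
E
python3 - <<'E'
from h import *
for n in('top','side','wrist'):
    c=snap(n,n+'0.png'); print(n,c['fx'],c['fy'],c['cx'],c['cy']); print(np.round(c['view'],3))
s=bot.read_state(); print(s)
E
```

```text
top 462.634985839293 462.634985839293 265.47004885122396 199.73539841452165
[[-0.019 -1.    -0.021  0.046]
 [-0.991  0.022 -0.135  0.502]
 [ 0.135  0.018 -0.991  1.472]
 [ 0.     0.     0.     1.   ]]
side 397.4076306784573 397.4076306784573 260.9387793818799 188.26010194389323
[[-0.954 -0.298 -0.016  0.506]
 [-0.114  0.412 -0.904  0.094]
 [ 0.276 -0.861 -0.427  1.003]
 [ 0.     0.     0.     1.   ]]
wrist 297.3186396354542 297.3186396354542 254.03492489899793 188.09020400290424
[[ 0.374 -0.928 -0.002 -0.624]
 [-0.898 -0.362  0.249 -0.031]
 [-0.231 -0.091 -0.969  0.389]
 [ 0.     0.     0.     1.   ]]
{'time_s': 0.15, 'joint_positions': array([-7.83535441e+01,  3.02661220e+01,  8.21390980e+01, -2.44544944e-03,
        6.76899853e+01, -1.02268176e+01]), 'qvel': array([-0.14180104, -0.12370885, -0.12829889, -0.05763305,  0.05297018,
        0.02071833]), 'tau': array([ 5.54549831e-05, -4.40430450e+01, -1.76842707e+01,  6.33066427e-02,
        5.52620064e-02, -9.56730401e-05]), 'position': array([ 0.23277854, -0.57955198,  0.29150523]), 'tcp_rot': array([[ 3.72569698e-01, -9.28004138e-01, -3.74113014e-04],
       [-9.28002760e-01, -3.72569797e-01,  1.61946378e-03],
       [-1.64225230e-03, -2.56185220e-04, -9.99998619e-01]]), 'force': array([0.13719031, 0.38914453, 0.33966455]), 'moment': array([ 0.07875109, -0.00790521,  0.00126831]), 'opening': 0.9987192468963999}
```

View pics/top0.png

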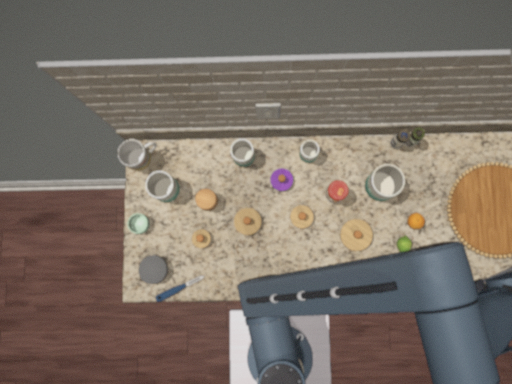

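View pics/side0.png

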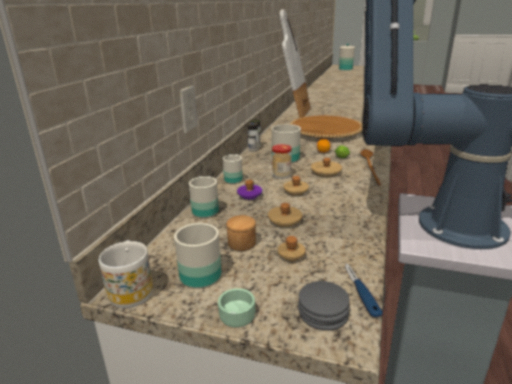

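Run:
```python
from h import *
f=load('top0.png')['frame'][:,:,::-1]
cv2.imwrite('pics/z1.png',cv2.resize(f[130:260,120:270],None,fx=5,fy=4.5,interpolation=3)[:600,:800])
cv2.imwrite('pics/z1.png',cv2.resize(f[130:260,125:285],None,fx=4.6,fy=4.6,interpolation=3))
cv2.imwrite('pics/z2.png',cv2.resize(f[130:260,265:425],None,fx=4.6,fy=4.6,interpolation=3))
```

```text
(no output)
```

View pics/z1.png

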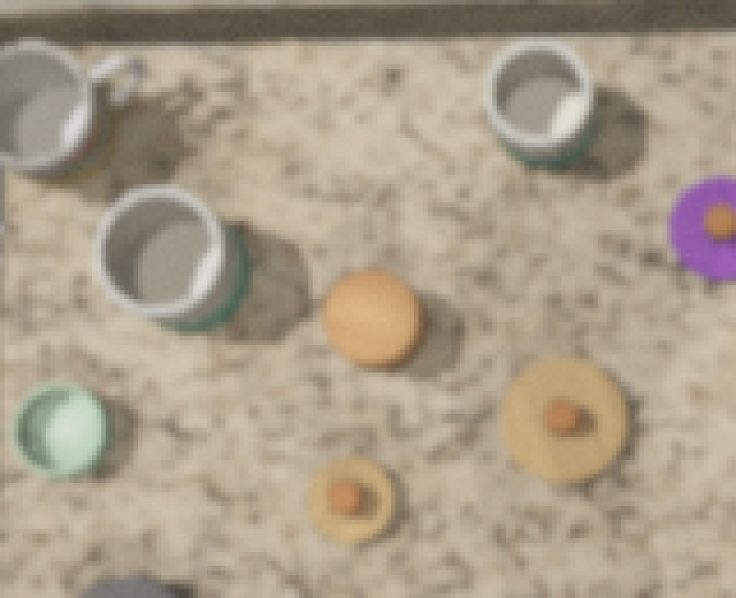

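View pics/z2.png

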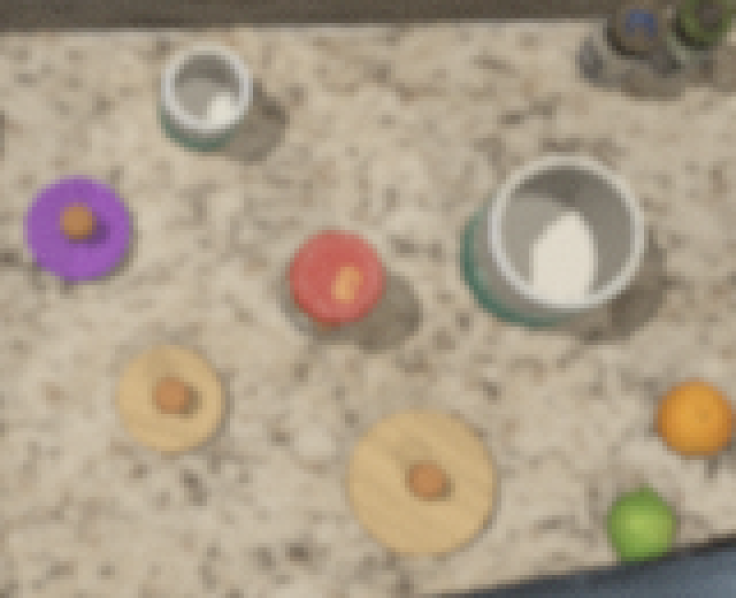

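The top view shows the jars' rims at about (160,185), (242,150), (310,149) and (388,180). The lids are at about (202,239), (248,222), (302,216) and (356,235), and the purple decoy is at (282,180). The salt cellar is at (206,199) and the honey jar at (338,190). I'll refine each one with a circle fit.

```bash
cat > m.py <<'E'
from h import *
from scipy.optimize import minimize
A=np.linspace(0,2*np.pi,120,endpoint=False); CS=np.stack([np.cos(A),np.sin(A),0*A],1)
def samp(g,p): return cv2.remap(g,p[:,None,0].astype(np.float32),p[:,None,1].astype(np.float32),cv2.INTER_CUBIC)[:,0]
def fit(c,x,y,z,rs,win=.02,pj=proj):
    """rs: list of (radius, sign|0)"""
    g=cv2.GaussianBlur(c['frame'],(0,0),.7).astype(np.float32)
    def cost(q):
        s=0
        for r,_ in rs:
            o=np.array([q[0],q[1],z]); e=.0025
            d=samp(g,pj(c,o+CS*(r+e)))-samp(g,pj(c,o+CS*(r-e)))
            s-=np.linalg.norm(d.mean(0))+.5*np.median(np.linalg.norm(d,axis=1))
        return s
    G=[(cost((x+a,y+b)),x+a,y+b) for a in np.arange(-win,win+.001,.002) for b in np.arange(-win,win+.001,.002)]
    b=min(G); r=minimize(cost,b[1:],method='Nelder-Mead',options=dict(initial_simplex=[b[1:],(b[1]+.002,b[2]),(b[1],b[2]+.002)]))
    return r.x,-r.fun
E
python3 - <<'E'
from m import *
c=load('top0.png'); s=load('side0.png')
J=[('j88',160,184.6,.104,.044,.039),('j74',242,149.8,.092,.037,.032),('j60',309.5,148.7,.08,.03,.025),('j102',387.8,180,.116,.051,.046)]
for n,u,v,z,ro,ri in J:
    p=at(c,u,v,z); 
    for R in ((ro,ri),(ro,),(ri,)): 
        q,f=fit(c,*p[:2],z,[(r,0) for r in R],.012); print(n,p[:2].round(4),q.round(4),round(f,1))
    q2,f=fit(s,*q,z,[(ro,0),(ri,0)],.012); print('   side',q2.round(4),round(f,1))
for n,u,v,r,k in [('l60',201.4,238.5,.031,(199.7,237.7)),('l88',247.6,221.2,.045,(247,220.3)),('l74',302,216.2,.038,(302.7,215.7)),('l102',356.2,234.4,.052,(357.7,234.2)),('purple',281.7,179.5,.038,(282,178))]:
    p=at(c,u,v,.023); q,f=fit(c,*p[:2],.023,[(r,0)],.012); kk=at(c,*k,.051)
    q3,f3=fit(c,*kk[:2],.051,[(.013,0)],.008)
    q2,f2=fit(s,*q,.023,[(r,0)],.012); q4,_=fit(s,*q,.051,[(.013,0)],.012)
    print(n,p[:2].round(4),'plate',q.round(4),round(f,1),'knob',kk[:2].round(4),q3.round(4),'side',q2.round(4),q4.round(4))
print('salt',at(c,205.6,198.7,.062),'honey',at(c,338,190,.1))
E
```

```text
j88 [0.5485 0.3635] [0.5496 0.3672] 131.5
j88 [0.5485 0.3635] [0.5508 0.3677] 65.6
j88 [0.5485 0.3635] [0.5493 0.3672] 70.5
   side [0.5486 0.3707] 122.5
j74 [0.6569 0.1057] [0.6576 0.1077] 125.9
j74 [0.6569 0.1057] [0.6589 0.1081] 70.0
j74 [0.6569 0.1057] [0.6565 0.1078] 63.4
   side [0.6586 0.111 ] 67.4
j60 [ 0.6582 -0.1097] [ 0.6592 -0.1092] 119.2
j60 [ 0.6582 -0.1097] [ 0.6588 -0.109 ] 65.0
j60 [ 0.6582 -0.1097] [ 0.6594 -0.1094] 54.6
   side [ 0.6615 -0.106 ] 47.2
j102 [ 0.5446 -0.3442] [ 0.5453 -0.3438] 136.5
j102 [ 0.5446 -0.3442] [ 0.5446 -0.344 ] 79.2
j102 [ 0.5446 -0.3442] [ 0.5455 -0.343 ] 60.9
   side [ 0.535  -0.3362] 24.6
l60 [0.3817 0.2463] plate [0.3791 0.2364] 32.7 knob [0.3829 0.2473] [0.3795 0.2372] side [0.3821 0.2529] [0.3802 0.2577]
l88 [0.435  0.0951] plate [0.4356 0.0981] 29.7 knob [0.4354 0.0953] [0.4325 0.0865] side [0.4335 0.1005] [0.4327 0.1069]
l74 [ 0.4475 -0.0827] plate [ 0.4476 -0.0793] 26.2 knob [ 0.4463 -0.0832] [ 0.4445 -0.0864] side [ 0.4452 -0.0736] [ 0.4341 -0.0305]
l102 [ 0.3847 -0.2559] plate [ 0.3846 -0.2542] 24.1 knob [ 0.3836 -0.2558] [ 0.3822 -0.2574] side [ 0.3828 -0.2488] [ 0.3738 -0.1953]
purple [ 0.5705 -0.0195] plate [ 0.5705 -0.0195] 61.8 knob [ 0.5704 -0.02  ] [ 0.5705 -0.0182] side [ 0.5684 -0.0074] [0.5566 0.0234]
salt [0.50665792 0.22655544 0.062     ] honey [ 0.51941029 -0.19230939  0.1       ]
```

```bash
cat >> h.py <<'E'
from scipy.spatial.transform import Rotation as Ro
def go(x,y,z,ang):
    s=bot.read_state(); R=s['tcp_rot']; a=np.radians(ang)
    X=np.array([np.cos(a),np.sin(a),0]);Z=np.array([0,0,-1.]);T=np.stack([X,np.cross(Z,X),Z],1)
    print('t',round(s['time_s'],2),'rot',Ro.from_matrix(R.T@T).as_rotvec(degrees=True).round(2),'off_cm',(R.T@(np.array([x,y,z])-s['position'])*100).round(2))
def fish(c,P):
    P=np.asarray(P,float); q=P@c['view'][:3,:3].T+c['view'][:3,3]
    r=np.hypot(q[...,0],q[...,1]); k=c['fx']*np.arctan2(r,q[...,2])/np.maximum(r,1e-9)
    return np.stack([c['cx']+k*q[...,0],c['cy']+k*q[...,1]],-1)
def fat(c,u,v,z):
    a,b=(u-c['cx'])/c['fx'],(v-c['cy'])/c['fx']; r=np.hypot(a,b); k=np.sinc(r/np.pi)
    d=c['view'][:3,:3].T@np.array([a*k,b*k,np.cos(r)]); o=-c['view'][:3,:3].T@c['view'][:3,3]
    return o+d*(z-o[2])/d[2]
E
python3 - <<'E'
from h import *
c=load('top0.png'); w=load('wrist0.png'); s=bot.read_state()
print('wall base',at(c,242,137,0),at(c,242,126,.05),at(c,310,137,0))
print('cam in tool',s['tcp_rot'].T@(-w['view'][:3,:3].T@w['view'][:3,3]-s['position']))
go(.384,-.256,.20,-90)
E
```

```text
wall base [0.72434184 0.11136246 0.        ] [0.74771857 0.10751989 0.05      ] [ 0.71854406 -0.11919739  0.        ]
cam in tool [-0.00038732 -0.0676281  -0.09192399]
t 0.15 rot [ 0.    0.1  21.87] off_cm [-24.38 -26.09   9.2 ]
```

View pics/wrist0.png

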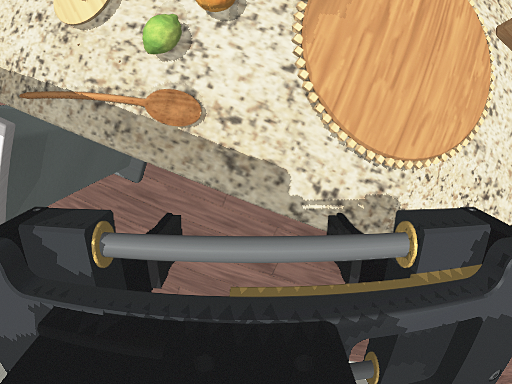

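Run:
```python
from h import *
go(.31,-.26,.25,-90)
```

```text
t 0.15 rot [ 0.    0.1  21.87] off_cm [-26.77 -19.07   4.2 ]
```

arm_command --targets '[{"rot": [0,0,3],"offset": [-4,-3,0.5],"gripper": 0.3},{"rot": [0,0,6],"offset": [-8,-6,1.2],"gripper": 0.3},{"rot": [0,0,11],"offset": [-12,-9,2],"gripper": 0.3},{"rot": [0,0,16],"offset": [-16.5,-12,3],"gripper": 0.3},{"rot": [0,0,20],"offset": [-20.5,-15,3.6],"gripper": 0.3},{"rot": [0,0.1,21.9],"offset": [-24,-17.5,4],"gripper": 0.3},{"rot": [0,0.1,21.9],"offset": [-26.8,-19,4.2],"gripper": 0.3},{"rot": [0,0.1,21.9],"offset": [-26.8,-19,4.2],"gripper": 0.3}]'

```text
time_s: 0.95
position: [0.3081, -0.255, 0.2495]
tcp_rot: [[0.004, -1.0, -0.003], [-1.0, -0.004, 0.004], [-0.004, 0.003, -1.0]]
force: [0.4, -0.6, 0.0]
opening: 0.701
```

Run:
```python
from m import *
c=snap('wrist','w1.png'); s=bot.read_state(); print(s['position'],s['opening'],s['time_s'],s['joint_positions'].round(1))
for r in (.052,.045): print(r,[ (q.round(4),round(f,1)) for q,f in [fit(c,.384,-.256,.023,[(r,0)],.014,fish)]])
q,f=fit(c,.384,-.256,.051,[(.013,0)],.014,fish); print('knob',q,f)
q,f=fit(c,.545,-.344,.116,[(.051,0),(.046,0)],.014,fish); print('jar',q,f)
im=c['frame'][:,:,::-1].copy()
for x,y,z,r in [(.384,-.256,.023,.052),(.384,-.256,.051,.013),(.545,-.344,.116,.051)]:
    cv2.polylines(im,[fish(c,np.array([x,y,z])+CS*r).round().astype(int)],True,(255,0,255))
cv2.imwrite('pics/w1o.png',im)
```

```text
[ 0.30910855 -0.25815513  0.25009912] 0.7032306597863701 1.0 [-5.580e+01  1.750e+01  1.152e+02 -1.000e-01  4.740e+01  3.400e+01]
0.052 [(array([ 0.3851, -0.2563]), np.float64(77.2))]
0.045 [(array([ 0.3824, -0.2639]), np.float64(47.0))]
knob [ 0.38455887 -0.25769833] 145.64144897460938
jar [ 0.5258704  -0.37884165] 63.81187438964844
```

View pics/w1o.png

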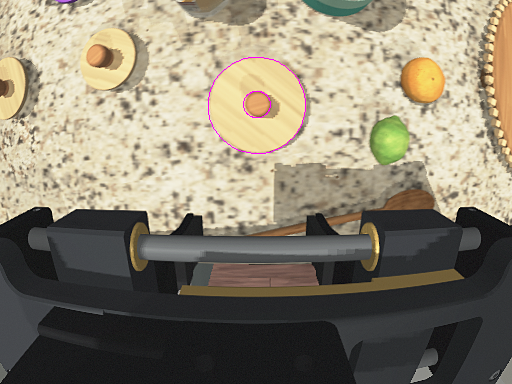

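The wrist overlay lies on the lid_102 plate at (257,105) and on its knob, so the estimate is good. Next I'll pick it up.

Run:
```python
from m import *
c=load('w1.png')
print('l74',fit(c,.4475,-.0827,.023,[(.038,0)],.014,fish),fit(c,.4475,-.0827,.051,[(.013,0)],.01,fish))
go(.385,-.2567,.15,-90);go(.385,-.2567,.098,-90)
```

```text
l74 (array([ 0.44758968, -0.08133938]), np.float64(112.48920440673828)) (array([ 0.44242261, -0.09303582]), np.float64(176.8994140625))
t 1.0 rot [ 0.04 -0.01  0.16] off_cm [-0.13 -7.6  10.  ]
t 1.0 rot [ 0.04 -0.01  0.16] off_cm [-0.13 -7.6  15.2 ]
```

arm_command --targets '[{"rot": [0,0,0.2],"offset": [-0.1,-3,4],"gripper": 0.3},{"rot": [0,0,0.2],"offset": [-0.1,-6,8],"gripper": 0.3},{"rot": [0,0,0.2],"offset": [-0.1,-7.6,11],"gripper": 0.3},{"rot": [0,0,0.2],"offset": [-0.1,-7.6,13],"gripper": 0.3},{"rot": [0,0,0.2],"offset": [-0.1,-7.6,14.5],"gripper": 0.3},{"rot": [0,0,0.2],"offset": [-0.1,-7.6,15.2],"gripper": 0.3},{"rot": [0,0,0.2],"offset": [-0.1,-7.6,15.2],"gripper": 0.3},{"rot": [0,0,0.2],"offset": [-0.1,-7.6,15.2],"gripper": 0.6}]'

```text
time_s: 1.8
position: [0.3857, -0.2607, 0.0986]
tcp_rot: [[-0.005, -1.0, 0.001], [-1.0, 0.005, -0.003], [0.003, -0.001, -1.0]]
force: [-0.2, -0.9, 1.3]
opening: 0.666
```

arm_command --targets '[{"rot": [0,0,0],"offset": [0,0,0],"gripper": 1},{"rot": [0,0,0],"offset": [0,0,0],"gripper": 1},{"rot": [0,0,0],"offset": [0,0,0],"gripper": 1},{"rot": [0,0,0],"offset": [0,0,0],"gripper": 1},{"rot": [0,0,0],"offset": [0,0,0],"gripper": 1},{"rot": [0,0,0],"offset": [0,0,0],"gripper": 1}]'

```text
time_s: 2.4
position: [0.3853, -0.2595, 0.0986]
tcp_rot: [[-0.004, -1.0, 0.0], [-1.0, 0.004, -0.001], [0.001, -0.0, -1.0]]
force: [-0.4, 1.4, 5.6]
opening: 0.288
```

arm_command --targets '[{"rot": [0,0,0],"offset": [0,0,-1],"gripper": 1},{"rot": [0,0,0],"offset": [0,0,-3],"gripper": 1},{"rot": [0,0,0],"offset": [0,0,-6],"gripper": 1},{"rot": [0,0,0],"offset": [0,0,-10],"gripper": 1},{"rot": [0,0,0],"offset": [0,0,-14],"gripper": 1},{"rot": [0,0,0],"offset": [0,0,-16],"gripper": 1},{"rot": [0,0,0],"offset": [0,0,-16],"gripper": 1},{"rot": [0,0,0],"offset": [0,0,-16],"gripper": 1}]'

```text
time_s: 3.2
position: [0.385, -0.2592, 0.2582]
tcp_rot: [[-0.004, -1.0, 0.0], [-1.0, 0.004, -0.002], [0.002, -0.0, -1.0]]
force: [0.8, 0.6, -1.8]
opening: 0.294
```

Run:
```python
from m import *
c=snap('wrist','w2.png'); s=bot.read_state(); print(s['position'],s['opening'],s['force'])
for g in [(.545,-.344)]: print('jar',fit(c,*g,.116,[(.051,0),(.046,0)],.01,fish),fit(c,*g,.116,[(.051,0)],.01,fish),fit(c,*g,.116,[(.046,0)],.01,fish))
im=c['frame'][:,:,::-1].copy(); p=s['position']
for x,y,z,r in [(p[0],p[1],p[2]-.098+.023,.052),(.5453,-.3438,.116,.051)]:
    cv2.polylines(im,[fish(c,np.array([x,y,z])+CS*r).round().astype(int)],True,(255,0,255))
cv2.imwrite('pics/w2o.png',im)
go(.5453,-.3438,.25,-90)
```

```text
[ 0.38466436 -0.25881349  0.25735491] 0.28679584759126486 [-0.31731502 -0.57086646 -2.9141577 ]
jar (array([ 0.54408175, -0.34354982]), np.float64(188.9241943359375)) (array([ 0.54535148, -0.34298518]), np.float64(115.72846984863281)) (array([ 0.53863001, -0.34147659]), np.float64(119.77095031738281))
t 3.25 rot [ 0.07 -0.   -0.22] off_cm [  8.44 -16.1    0.72]
```

View pics/w2o.png

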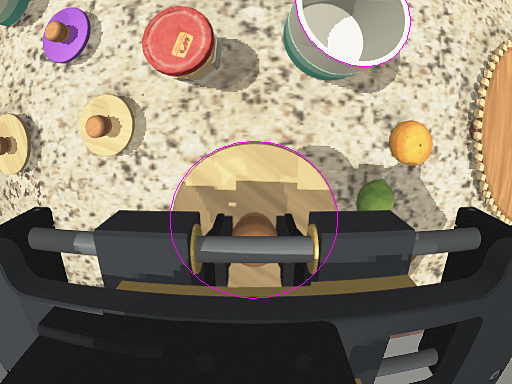

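The overlay matches the held lid and the jar_102 rim at (352,15), and the jar fit agrees with the top view. I'll carry the lid over.

arm_command --targets '[{"rot": [0,0,0],"offset": [1,-2,0],"gripper": 1},{"rot": [0,0,0],"offset": [3,-5.5,0],"gripper": 1},{"rot": [0,0,0],"offset": [5,-9.5,0],"gripper": 1},{"rot": [0,0,0],"offset": [7,-13,0],"gripper": 1},{"rot": [0,0,0],"offset": [8,-15.5,0],"gripper": 1},{"rot": [0,0,0],"offset": [8.4,-16,0.7],"gripper": 1},{"rot": [0,0,0],"offset": [8.4,-16,1.5],"gripper": 1},{"rot": [0,0,0],"offset": [8.4,-16,1.5],"gripper": 1}]'

```text
time_s: 4.05
position: [0.5425, -0.3423, 0.2398]
tcp_rot: [[-0.004, -1.0, -0.007], [-1.0, 0.004, 0.004], [-0.004, 0.007, -1.0]]
force: [0.0, -0.0, -1.2]
opening: 0.292
```

Run:
```python
from h import *
print(bot.read_state()['position']);go(.545,-.3436,.2005,-90)
```

```text
[ 0.54248975 -0.34228751  0.23976288]
t 4.05 rot [ 0.38  0.24 -0.23] off_cm [ 0.15 -0.28  3.92]
```

arm_command --targets '[{"rot": [0,0,0],"offset": [0,0,0],"gripper": 1},{"rot": [0,0,0],"offset": [0,0,0.5],"gripper": 1},{"rot": [0,0,0],"offset": [0,0,1.3],"gripper": 1},{"rot": [0,0,0],"offset": [0,0,2],"gripper": 1},{"rot": [0,0,0],"offset": [0,0,2.5],"gripper": 1},{"rot": [0,0,0],"offset": [0,0,3],"gripper": 1},{"rot": [0,0,0],"offset": [0,0,3.4],"gripper": 1},{"rot": [0,0,0],"offset": [0,0,3.6],"gripper": 1}]'

```text
time_s: 4.85
position: [0.5449, -0.3441, 0.2069]
tcp_rot: [[-0.004, -1.0, -0.0], [-1.0, 0.004, -0.001], [0.001, 0.0, -1.0]]
force: [-0.4, -0.3, -1.6]
opening: 0.292
```

Run:
```python
from h import *
c=viewer.capture('wrist')
print(bot.read_state()['position']);go(.545,-.3436,.2005,-90)
```

```text
[ 0.5448753  -0.3440587   0.20673331]
t 4.9 rot [ 0.02 -0.06 -0.22] off_cm [-0.05 -0.01  0.62]
```

arm_command --targets '[{"rot": [0,0,0],"offset": [0,0,0.2],"gripper": 1},{"rot": [0,0,0],"offset": [0,0,0.4],"gripper": 1},{"rot": [0,0,0],"offset": [0,0,0.5],"gripper": 1},{"rot": [0,0,0],"offset": [0,0,0.6],"gripper": 1},{"rot": [0,0,0],"offset": [0,0,0.65],"gripper": 1},{"rot": [0,0,0],"offset": [0,0,0.65],"gripper": 1}]'

```text
time_s: 5.5
position: [0.545, -0.3442, 0.201]
tcp_rot: [[-0.004, -1.0, 0.0], [-1.0, 0.004, -0.002], [0.002, -0.0, -1.0]]
force: [-0.3, 0.4, -1.5]
opening: 0.287
```

arm_command --targets '[{"rot": [0,0,0],"offset": [0,0,0.05],"gripper": 1},{"rot": [0,0,0],"offset": [0,0,0.1],"gripper": 1},{"rot": [0,0,0],"offset": [0,0,0.1],"gripper": 1}]'

```text
time_s: 5.8
position: [0.5451, -0.3443, 0.2007]
tcp_rot: [[-0.004, -1.0, 0.001], [-1.0, 0.004, -0.002], [0.002, -0.001, -1.0]]
force: [-0.9, 0.7, 3.5]
opening: 0.288
```

arm_command --targets '[{"rot": [0,0,0],"offset": [0,0,0],"gripper": 0.66},{"rot": [0,0,0],"offset": [0,0,0],"gripper": 0.5},{"rot": [0,0,0],"offset": [0,0,0],"gripper": 0.4},{"rot": [0,0,0],"offset": [0,0,0],"gripper": 0.3},{"rot": [0,0,0],"offset": [0,0,0],"gripper": 0.3},{"rot": [0,0,0],"offset": [0,0,-2],"gripper": 0.3},{"rot": [0,0,0],"offset": [0,0,-5],"gripper": 0.3},{"rot": [0,0,0],"offset": [0,0,-9],"gripper": 0.3}]'

```text
time_s: 6.6
position: [0.5441, -0.3434, 0.2888]
tcp_rot: [[-0.004, -1.0, -0.003], [-1.0, 0.004, 0.002], [-0.002, 0.003, -1.0]]
force: [-0.0, -0.7, 0.1]
opening: 0.699
```

Run:
```python
from h import *
go(.447,-.083,.25,-110);go(.35,.095,.25,-90)
```

```text
t 6.6 rot [ 0.21  0.06 19.77] off_cm [-25.99   9.8    3.96]
t 6.6 rot [ 0.2   0.09 -0.23] off_cm [-43.75  19.57   4.02]
```

arm_command --targets '[{"rot": [0,0,0],"offset": [-3,1.5,0],"gripper": 0.3},{"rot": [0,0,0],"offset": [-7,3,0],"gripper": 0.3},{"rot": [0,0,0],"offset": [-11,5,0.5],"gripper": 0.3},{"rot": [0,0,0],"offset": [-15,7,1],"gripper": 0.3},{"rot": [0,0,0],"offset": [-19,9,1.5],"gripper": 0.3},{"rot": [0,0,0],"offset": [-23,11,2],"gripper": 0.3},{"rot": [0,0,0],"offset": [-27,13,2.5],"gripper": 0.3},{"rot": [0,0,0],"offset": [-31,14.5,3],"gripper": 0.3}]'

```text
time_s: 7.4
position: [0.3998, -0.0321, 0.2594]
tcp_rot: [[-0.005, -1.0, 0.0], [-1.0, 0.005, -0.002], [0.002, -0.0, -1.0]]
force: [-0.8, 0.8, -1.1]
opening: 0.701
```

arm_command --targets '[{"rot": [0,0,0],"offset": [-3.5,1,0.3],"gripper": 0.3},{"rot": [0,0,0],"offset": [-7,1.5,0.6],"gripper": 0.3},{"rot": [0,0,0],"offset": [-10,2,1],"gripper": 0.3},{"rot": [0,0,0],"offset": [-12,2.3,1],"gripper": 0.3},{"rot": [0,0,0],"offset": [-12.7,2.4,1],"gripper": 0.3},{"rot": [0,0,0],"offset": [-12.7,2.4,1],"gripper": 0.3},{"rot": [0,0,0],"offset": [-12.7,2.4,1],"gripper": 0.3}]'

```text
time_s: 8.1
position: [0.3783, 0.093, 0.2493]
tcp_rot: [[-0.004, -1.0, 0.001], [-1.0, 0.004, -0.002], [0.002, -0.001, -1.0]]
force: [-0.2, 0.9, 0.7]
opening: 0.697
```

```bash
cat > look.py <<'E'
import sys
from m import *
def look(f,x,y,r,jar=None):
    c=snap('wrist',f); s=bot.read_state(); print(s['position'].round(4),s['joint_positions'].round(0))
    for R,z in ((r,.023),(.013,.051)):
        q,v=fit(c,x,y,z,[(R,0)],.012,fish); print(R,q.round(4),round(v,1))
    if jar: print('jar',*fit(c,jar[0],jar[1],jar[2],[(jar[3],0),(jar[3]-.005,0)],.01,fish))
E
python3 - <<'E'
from look import *
look('w3.png',.435,.0955,.045)
E
```

```text
[0.3783 0.0928 0.2493] [ -3.  17. 117.  -0.  46.  88.]
0.045 [0.4361 0.0987] 96.2
0.013 [0.4346 0.0877] 135.8
```

Run:
```python
from m import *
c=load('w3.png'); im=c['frame'][:,:,::-1].copy()
for x,y,z,r in [(.4361,.0987,.023,.045),(.4361,.0987,.051,.013)]:
    cv2.polylines(im,[fish(c,np.array([x,y,z])+CS*r).round().astype(int)],True,(255,0,255))
cv2.imwrite('pics/w3o.png',im)
```

```text
(no output)
```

View pics/w3o.png

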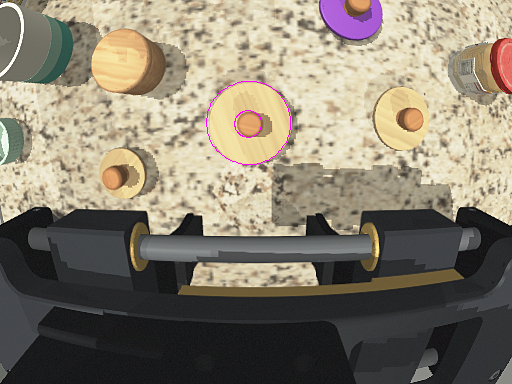

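Run:
```python
from m import *
c=load('w3.png')
for u,v in ((122,172),(402,118)): print('px',fat(c,u,v,.023))
print('l60',fit(c,*fat(c,122,172,.023)[:2],.023,[(.031,0)],.012,fish))
print('l74',fit(c,*fat(c,402,118,.023)[:2],.023,[(.038,0)],.012,fish))
go(.4363,.0985,.0985,-90)
```

```text
px [0.38406731 0.24667991 0.023     ]
px [ 0.44727536 -0.07874186  0.023     ]
l60 (array([0.38299267, 0.25019019]), np.float64(102.28459930419922))
l74 (array([ 0.44781898, -0.08219835]), np.float64(90.3578109741211))
t 8.15 rot [-0.06 -0.12 -0.27] off_cm [-0.63 -5.78 15.09]
```

arm_command --targets '[{"rot": [0,0,0],"offset": [-0.3,-3,4],"gripper": 0.3},{"rot": [0,0,0],"offset": [-0.6,-5,8],"gripper": 0.3},{"rot": [0,0,0],"offset": [-0.6,-5.8,11],"gripper": 0.3},{"rot": [0,0,0],"offset": [-0.6,-5.8,13],"gripper": 0.3},{"rot": [0,0,0],"offset": [-0.6,-5.8,14.5],"gripper": 0.3},{"rot": [0,0,0],"offset": [-0.6,-5.8,15.1],"gripper": 0.3},{"rot": [0,0,0],"offset": [-0.6,-5.8,15.1],"gripper": 0.3},{"rot": [0,0,0],"offset": [-0.6,-5.8,15.1],"gripper": 0.5}]'

```text
time_s: 8.95
position: [0.4363, 0.0986, 0.0986]
tcp_rot: [[-0.005, -1.0, 0.001], [-1.0, 0.005, -0.002], [0.002, -0.001, -1.0]]
force: [-0.1, -0.2, -0.1]
opening: 0.667
```

arm_command --targets '[{"rot": [0,0,0],"offset": [0,0,0],"gripper": 1},{"rot": [0,0,0],"offset": [0,0,0],"gripper": 1},{"rot": [0,0,0],"offset": [0,0,0],"gripper": 1},{"rot": [0,0,0],"offset": [0,0,0],"gripper": 1},{"rot": [0,0,0],"offset": [0,0,0],"gripper": 1},{"rot": [0,0,0],"offset": [0,0,0],"gripper": 1}]'

```text
time_s: 9.55
position: [0.436, 0.0991, 0.0985]
tcp_rot: [[-0.004, -1.0, 0.001], [-1.0, 0.004, -0.002], [0.002, -0.001, -1.0]]
force: [-0.3, -0.7, 4.7]
opening: 0.288
```

arm_command --targets '[{"rot": [0,0,0],"offset": [0,0,-1],"gripper": 1},{"rot": [0,0,0],"offset": [0,0,-3],"gripper": 1},{"rot": [0,0,0],"offset": [0,0,-6],"gripper": 1},{"rot": [0,0,0],"offset": [0,0,-10],"gripper": 1},{"rot": [0,0,0],"offset": [0,0,-14],"gripper": 1},{"rot": [0,0,0],"offset": [0,0,-16],"gripper": 1},{"rot": [0,0,0],"offset": [0,0,-16],"gripper": 1},{"rot": [0,0,0],"offset": [0,0,-16],"gripper": 1}]'

```text
time_s: 10.35
position: [0.4352, 0.0994, 0.2582]
tcp_rot: [[-0.004, -1.0, 0.0], [-1.0, 0.004, -0.002], [0.002, -0.0, -1.0]]
force: [-1.0, 0.5, -0.6]
opening: 0.288
```

```bash
cat >> look.py <<'E'
def held(f,r,jar):
    c=snap('wrist',f); s=bot.read_state(); p=s['position']; print(p.round(4),s['force'].round(1))
    z=p[2]-.0985+.023
    g=c['frame']; q,v=fit(c,p[0],p[1],z,[(r,0)],.008,fish); print('lid rel tcp',(q-p[:2]).round(4),round(v,1))
    for k in (0,.005): print('jar',*fit(c,jar[0],jar[1],jar[2],[(jar[3]-k,0)],.01,fish))
    im=g[:,:,::-1].copy()
    for x,y,z,rr in [(p[0],p[1],z,r),(jar[0],jar[1],jar[2],jar[3])]:
        cv2.polylines(im,[fish(c,np.array([x,y,z])+CS*rr).round().astype(int)],True,(255,0,255))
    cv2.imwrite('pics/o'+f,im)
E
python3 - <<'E'
from look import *
held('w4.png',.045,(.5496,.3672,.104,.044))
go(.5496,.3675,.25,-90)
E
```

```text
[0.4348 0.0993 0.2574] [ 0.2  0.7 -1.3]
lid rel tcp [0.0001 0.001 ] 60.8
jar [0.54900059 0.36578248] 199.85049438476562
jar [0.54873566 0.36660167] 245.57350158691406
t 10.4 rot [ 0.1  -0.09 -0.22] off_cm [-26.86 -11.38   0.68]
```

arm_command --targets '[{"rot": [0,0,0],"offset": [-2,-1,0],"gripper": 1},{"rot": [0,0,0],"offset": [-6,-2.6,0],"gripper": 1},{"rot": [0,0,0],"offset": [-10.5,-4.5,0],"gripper": 1},{"rot": [0,0,0],"offset": [-15,-6.4,0],"gripper": 1},{"rot": [0,0,0],"offset": [-19,-8,0],"gripper": 1},{"rot": [0,0,0],"offset": [-23,-9.7,0],"gripper": 1},{"rot": [0,0,0],"offset": [-25.5,-10.8,0],"gripper": 1},{"rot": [0,0,0],"offset": [-26.8,-11.3,0.5],"gripper": 1}]'

```text
time_s: 11.2
position: [0.55, 0.369, 0.2503]
tcp_rot: [[-0.002, -1.0, -0.001], [-1.0, 0.002, -0.002], [0.002, 0.001, -1.0]]
force: [-0.7, -0.3, -1.1]
opening: 0.288
```

arm_command --targets '[{"rot": [0,0,0],"offset": [0,0,0],"gripper": 1},{"rot": [0,0,0],"offset": [0,0,0.5],"gripper": 1},{"rot": [0,0,0],"offset": [0,0,1.5],"gripper": 1},{"rot": [0,0,0],"offset": [0,0,2],"gripper": 1},{"rot": [0,0,0],"offset": [0,0,2.5],"gripper": 1},{"rot": [0,0,0],"offset": [0,0,2.5],"gripper": 1},{"rot": [0,0,0],"offset": [0,0,2.5],"gripper": 1}]'

```text
time_s: 11.9
position: [0.5499, 0.3665, 0.2279]
tcp_rot: [[-0.004, -1.0, 0.0], [-1.0, 0.004, -0.002], [0.002, -0.0, -1.0]]
force: [0.6, 0.9, -1.5]
opening: 0.286
```

Run:
```python
from h import *
print(bot.read_state()['joint_positions'].round(0))
go(.5490,.3667,.1885,-90)
```

```text
[ 24.  37.  80.  -0.  63. 114.]
t 11.9 rot [-0.02 -0.1  -0.25] off_cm [-0.02  0.09  3.94]
```

arm_command --targets '[{"rot": [0,0,0],"offset": [0,0,0.6],"gripper": 1},{"rot": [0,0,0],"offset": [0,0,1.3],"gripper": 1},{"rot": [0,0,0],"offset": [0,0,2],"gripper": 1},{"rot": [0,0,0],"offset": [0,0,2.6],"gripper": 1},{"rot": [0,0,0],"offset": [0,0,3.1],"gripper": 1},{"rot": [0,0,0],"offset": [0,0,3.5],"gripper": 1},{"rot": [0,0,0],"offset": [0,0,3.7],"gripper": 1},{"rot": [0,0,0],"offset": [0,0,3.8],"gripper": 1}]'

```text
time_s: 12.7
position: [0.5498, 0.3668, 0.1895]
tcp_rot: [[-0.004, -1.0, 0.0], [-1.0, 0.004, -0.002], [0.002, -0.0, -1.0]]
force: [-0.2, 0.1, -0.6]
opening: 0.291
```

arm_command --targets '[{"rot": [0,0,0],"offset": [0,0,0.05],"gripper": 1},{"rot": [0,0,0],"offset": [0,0,0.1],"gripper": 1},{"rot": [0,0,0],"offset": [0,0,0.15],"gripper": 1},{"rot": [0,0,0],"offset": [0,0,0.15],"gripper": 1}]'

```text
time_s: 13.1
position: [0.55, 0.3669, 0.1886]
tcp_rot: [[-0.004, -1.0, 0.001], [-1.0, 0.004, -0.001], [0.001, -0.001, -1.0]]
force: [-0.2, 0.3, -0.1]
opening: 0.289
```

arm_command --targets '[{"rot": [0,0,0],"offset": [0,0,0.05],"gripper": 1},{"rot": [0,0,0],"offset": [0,0,0.05],"gripper": 1},{"rot": [0,0,0],"offset": [0,0,0.05],"gripper": 1}]'

```text
time_s: 13.4
position: [0.55, 0.3668, 0.1885]
tcp_rot: [[-0.004, -1.0, 0.001], [-1.0, 0.004, -0.001], [0.001, -0.001, -1.0]]
force: [-0.2, -0.3, 5.3]
opening: 0.285
```

arm_command --targets '[{"rot": [0,0,0],"offset": [0,0,0],"gripper": 0.66},{"rot": [0,0,0],"offset": [0,0,0],"gripper": 0.5},{"rot": [0,0,0],"offset": [0,0,0],"gripper": 0.4},{"rot": [0,0,0],"offset": [0,0,0],"gripper": 0.3},{"rot": [0,0,0],"offset": [0,0,0],"gripper": 0.3},{"rot": [0,0,0],"offset": [0,0,-2],"gripper": 0.3},{"rot": [0,0,0],"offset": [0,0,-5],"gripper": 0.3},{"rot": [0,0,0],"offset": [0,0,-9],"gripper": 0.3}]'

```text
time_s: 14.2
position: [0.5488, 0.3664, 0.2764]
tcp_rot: [[-0.004, -1.0, -0.004], [-1.0, 0.004, -0.004], [0.004, 0.004, -1.0]]
force: [-0.1, 0.2, 0.2]
opening: 0.692
```

arm_command --targets '[{"rot": [0,0,-8],"offset": [1.5,1,0],"gripper": 0.3},{"rot": [0,0,-16],"offset": [3,2,0],"gripper": 0.3},{"rot": [0,0,-24],"offset": [4.5,4,0],"gripper": 0.3},{"rot": [0,0,-32],"offset": [6,5,0],"gripper": 0.3},{"rot": [0,0,-40],"offset": [8,6.5,0],"gripper": 0.3},{"rot": [0,0,-48],"offset": [9,8,0],"gripper": 0.3},{"rot": [0,0,-56],"offset": [10,8.5,0],"gripper": 0.3},{"rot": [0,0,-64],"offset": [11,9,0],"gripper": 0.3}]'

```text
time_s: 15.0
position: [0.4589, 0.2568, 0.2781]
tcp_rot: [[0.9, -0.437, 0.001], [-0.437, -0.9, -0.002], [0.001, 0.001, -1.0]]
force: [-1.1, -0.1, -0.5]
opening: 0.703
```

arm_command --targets '[{"rot": [0,0,-8],"offset": [0,0,0.5],"gripper": 0.3},{"rot": [0,0,-16],"offset": [0,0,1],"gripper": 0.3},{"rot": [0,0,-24],"offset": [0,0,1.5],"gripper": 0.3},{"rot": [0,0,-32],"offset": [0,0,2],"gripper": 0.3},{"rot": [0,0,-40],"offset": [0,0,2.5],"gripper": 0.3},{"rot": [0,0,-48],"offset": [0,0,2.5],"gripper": 0.3},{"rot": [0,0,-56],"offset": [0,0,2.5],"gripper": 0.3},{"rot": [0,0,-64],"offset": [0,0,2.5],"gripper": 0.3}]'

```text
time_s: 15.8
position: [0.4594, 0.2572, 0.2529]
tcp_rot: [[0.787, 0.617, 0.0], [0.617, -0.787, -0.002], [-0.001, 0.002, -1.0]]
force: [0.6, 0.2, 0.3]
opening: 0.697
```

Run:
```python
from h import *
go(.45,.25,.25,90)
```

```text
t 15.8 rot [  0.07   0.08 -51.9 ] off_cm [-1.19 -0.01  0.29]
```

arm_command --targets '[{"rot": [0,0,-8],"offset": [-1,0,0],"gripper": 0.3},{"rot": [0,0,-16],"offset": [-1,0,0],"gripper": 0.3},{"rot": [0,0,-24],"offset": [-1,0,0],"gripper": 0.3},{"rot": [0,0,-32],"offset": [-1,0,0],"gripper": 0.3},{"rot": [0,0,-40],"offset": [-1,0,0],"gripper": 0.3},{"rot": [0,0,-48],"offset": [-1,0,0],"gripper": 0.3},{"rot": [0,0,-52],"offset": [-1,0,0],"gripper": 0.3},{"rot": [0,0,-52],"offset": [-1,0,0],"gripper": 0.3}]'

```text
time_s: 16.6
position: [0.4515, 0.2511, 0.253]
tcp_rot: [[0.004, 1.0, 0.001], [1.0, -0.004, -0.002], [-0.002, 0.001, -1.0]]
force: [0.1, 0.1, 0.2]
opening: 0.697
```

Run:
```python
from look import *
look('w5.png',.383,.250,.031)
go(.383,.250,.0985,90)
```

```text
[0.4515 0.2511 0.2529] [ 17.  25. 100.  -0.  55. -73.]
0.031 [0.3823 0.2499] 63.7
0.013 [0.3826 0.2502] 120.7
t 16.65 rot [ 0.03  0.09 -0.31] off_cm [-0.12 -6.86 15.44]
```

arm_command --targets '[{"rot": [0,0,0],"offset": [-0.1,-3,4],"gripper": 0.3},{"rot": [0,0,0],"offset": [-0.1,-6,8],"gripper": 0.3},{"rot": [0,0,0],"offset": [-0.1,-6.9,11],"gripper": 0.3},{"rot": [0,0,0],"offset": [-0.1,-6.9,13],"gripper": 0.3},{"rot": [0,0,0],"offset": [-0.1,-6.9,14.7],"gripper": 0.3},{"rot": [0,0,0],"offset": [-0.1,-6.9,15.4],"gripper": 0.3},{"rot": [0,0,0],"offset": [-0.1,-6.9,15.4],"gripper": 0.3},{"rot": [0,0,0],"offset": [-0.1,-6.9,15.4],"gripper": 0.5}]'

```text
time_s: 17.45
position: [0.383, 0.2502, 0.0993]
tcp_rot: [[0.004, 1.0, 0.001], [1.0, -0.004, -0.001], [-0.001, 0.001, -1.0]]
force: [-0.2, 0.6, 0.9]
opening: 0.666
```

arm_command --targets '[{"rot": [0,0,0],"offset": [0,0,0],"gripper": 1},{"rot": [0,0,0],"offset": [0,0,0],"gripper": 1},{"rot": [0,0,0],"offset": [0,0,0],"gripper": 1},{"rot": [0,0,0],"offset": [0,0,0],"gripper": 1},{"rot": [0,0,0],"offset": [0,0,0],"gripper": 1},{"rot": [0,0,0],"offset": [0,0,0],"gripper": 1}]'

```text
time_s: 18.05
position: [0.3827, 0.2501, 0.0991]
tcp_rot: [[0.004, 1.0, 0.001], [1.0, -0.004, -0.002], [-0.002, 0.001, -1.0]]
force: [0.1, 0.7, 2.2]
opening: 0.287
```

arm_command --targets '[{"rot": [0,0,0],"offset": [0,0,-1],"gripper": 1},{"rot": [0,0,0],"offset": [0,0,-3],"gripper": 1},{"rot": [0,0,0],"offset": [0,0,-6],"gripper": 1},{"rot": [0,0,0],"offset": [0,0,-10],"gripper": 1},{"rot": [0,0,0],"offset": [0,0,-14],"gripper": 1},{"rot": [0,0,0],"offset": [0,0,-16],"gripper": 1},{"rot": [0,0,0],"offset": [0,0,-16],"gripper": 1},{"rot": [0,0,0],"offset": [0,0,-16],"gripper": 1}]'

```text
time_s: 18.85
position: [0.382, 0.2502, 0.2592]
tcp_rot: [[0.004, 1.0, 0.001], [1.0, -0.004, -0.002], [-0.002, 0.001, -1.0]]
force: [0.0, 0.1, -0.6]
opening: 0.289
```

Run:
```python
from look import *
held('w6.png',.031,(.6592,-.1092,.08,.03))
go(.659,-.109,.25,90)
```

```text
[0.3816 0.2501 0.2584] [-1.2 -0.3  0.4]
lid rel tcp [-0.0028  0.001 ] 136.2
jar [ 0.67410009 -0.10430808] 8.86409854888916
jar [ 0.67202746 -0.10997305] 9.799186706542969
t 18.9 rot [-0.07  0.13 -0.23] off_cm [-35.8   27.88   0.88]
```

arm_command --targets '[{"rot": [0,0,0],"offset": [-2,1,0],"gripper": 1},{"rot": [0,0,0],"offset": [-5,3,0],"gripper": 1},{"rot": [0,0,0],"offset": [-8.5,6,0],"gripper": 1},{"rot": [0,0,0],"offset": [-12,9,0],"gripper": 1},{"rot": [0,0,0],"offset": [-15.5,12,0],"gripper": 1},{"rot": [0,0,0],"offset": [-19,15,0],"gripper": 1},{"rot": [0,0,0],"offset": [-22.5,18,0],"gripper": 1},{"rot": [0,0,0],"offset": [-26,21,0],"gripper": 1}]'

```text
time_s: 19.7
position: [0.5914, -0.012, 0.2569]
tcp_rot: [[0.005, 1.0, -0.004], [1.0, -0.005, -0.0], [-0.0, -0.004, -1.0]]
force: [-0.2, 0.3, -0.7]
opening: 0.289
```

arm_command --targets '[{"rot": [0,0,0],"offset": [-3,2,0],"gripper": 1},{"rot": [0,0,0],"offset": [-6,4,0],"gripper": 1},{"rot": [0,0,0],"offset": [-8.5,5.8,0],"gripper": 1},{"rot": [0,0,0],"offset": [-9.8,6.6,0.5],"gripper": 1},{"rot": [0,0,0],"offset": [-9.8,6.8,1],"gripper": 1},{"rot": [0,0,0],"offset": [-9.8,6.8,3],"gripper": 1},{"rot": [0,0,0],"offset": [-9.8,6.8,5],"gripper": 1},{"rot": [0,0,0],"offset": [-9.8,6.8,5],"gripper": 1}]'

```text
time_s: 20.5
position: [0.6556, -0.1062, 0.2052]
tcp_rot: [[0.003, 1.0, -0.01], [1.0, -0.003, 0.002], [0.002, -0.01, -1.0]]
force: [-1.2, 0.3, -0.5]
opening: 0.289
```

Run:
```python
from m import *
snap('wrist','w7.png'); s=bot.read_state(); p=s['position']; print(p,s['force'])
for n in ('top','side'):
    c=snap(n,n+'7.png'); im=c['frame'][:,:,::-1].copy()
    if n=='side': cv2.imwrite('pics/s7.png',cv2.resize(im[120:220,180:320],None,fx=5,fy=5,interpolation=3))
    if n=='side': print(proj(c,[[p[0],p[1],p[2]-.0991+.023],[.6592,-.1092,.08]]))
go(.6592,-.1092,.1651,90)
```

```text
[ 0.6568164  -0.10664264  0.20709388] [-1.06057014  0.18430595 -0.5888259 ]
[[231.30307099 141.71108523]
 [231.66270787 156.92914988]]
t 20.65 rot [-0.02  0.07 -0.16] off_cm [-0.15  0.04  4.46]
```

View pics/s7.png

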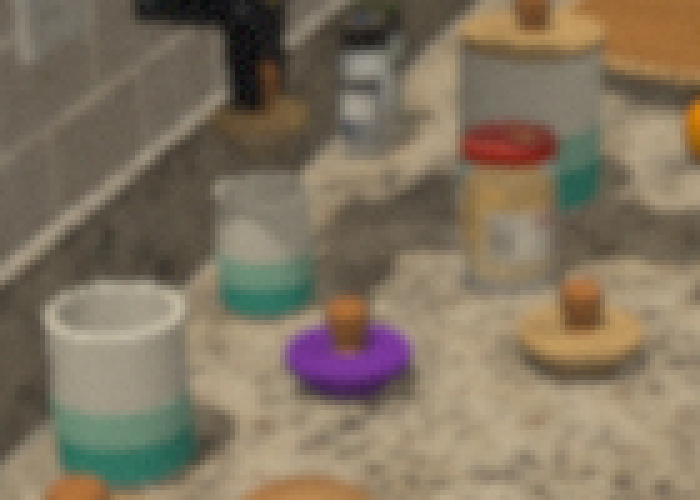

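View pics/w7.png

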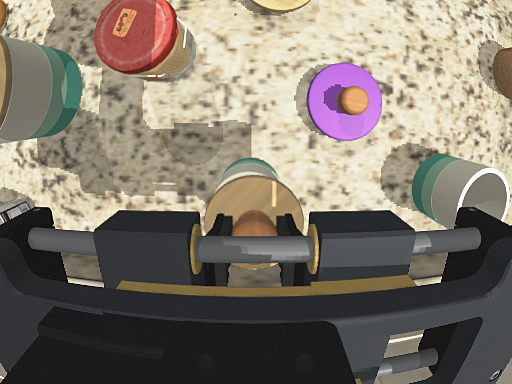

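Run:
```python
import m; from m import *
c=load('w7.png'); R=c['view'][:3,:3]; cam=-R.T@c['view'][:3,3]; s=bot.read_state()
# TCP at picture time from camera mount offset
T=np.array([[0,1,0],[1,0,0],[0,0,-1.]]); tcp=cam-T@[-.0004,-.0676,-.0919]; print('tcp then',tcp)
for r,z in ((.037,.092),(.032,.092)): print('j74',fit(c,.6576,.1077,z,[(r,0)],.012,fish))
m.CS=CS[(np.sin(A+np.pi/2)<-.3)]  # arc toward camera (-x)
for f,t in (('w7.png',tcp),('w6.png',np.array([.382,.2502,.259]))):
    print('lid-tcp',fit(load(f),t[0],t[1],t[2]-.0991+.023,[(.031,0)],.008,fish)[0]-t[:2])
go(.6592,-.1092,.1651,90)
```

```text
tcp then [ 0.65646828 -0.10545396  0.20601671]
j74 (array([0.66378177, 0.10955523]), np.float64(123.46052551269531))
j74 (array([0.65646193, 0.10706396]), np.float64(255.11045837402344))
lid-tcp [-0.00264511  0.00137112]
lid-tcp [-3.62853405e-03  6.26604509e-05]
t 20.65 rot [-0.02  0.07 -0.16] off_cm [-0.15  0.04  4.46]
```

arm_command --targets '[{"rot": [0,0,0],"offset": [-0.1,0.15,0],"gripper": 1},{"rot": [0,0,0],"offset": [-0.1,0.15,1],"gripper": 1},{"rot": [0,0,0],"offset": [-0.1,0.15,2],"gripper": 1},{"rot": [0,0,0],"offset": [-0.1,0.15,2.7],"gripper": 1},{"rot": [0,0,0],"offset": [-0.1,0.15,3.3],"gripper": 1},{"rot": [0,0,0],"offset": [-0.1,0.15,3.8],"gripper": 1},{"rot": [0,0,0],"offset": [-0.1,0.15,4.2],"gripper": 1},{"rot": [0,0,0],"offset": [-0.1,0.15,4.2],"gripper": 1}]'

```text
time_s: 21.45
position: [0.6603, -0.1098, 0.1668]
tcp_rot: [[0.004, 1.0, -0.001], [1.0, -0.004, -0.001], [-0.001, -0.001, -1.0]]
force: [0.6, -0.1, -0.3]
opening: 0.287
```

arm_command --targets '[{"rot": [0,0,0],"offset": [0,0,0.1],"gripper": 1},{"rot": [0,0,0],"offset": [0,0,0.15],"gripper": 1},{"rot": [0,0,0],"offset": [0,0,0.2],"gripper": 1},{"rot": [0,0,0],"offset": [0,0,0.2],"gripper": 1}]'

```text
time_s: 21.85
position: [0.6607, -0.1099, 0.1658]
tcp_rot: [[0.004, 1.0, 0.001], [1.0, -0.004, -0.002], [-0.002, 0.001, -1.0]]
force: [-0.5, 0.6, 0.1]
opening: 0.289
```

arm_command --targets '[{"rot": [0,0,0],"offset": [0,0,0.05],"gripper": 1},{"rot": [0,0,0],"offset": [0,0,0.1],"gripper": 1},{"rot": [0,0,0],"offset": [0,0,0.1],"gripper": 1}]'

```text
time_s: 22.15
position: [0.6608, -0.11, 0.1653]
tcp_rot: [[0.004, 1.0, 0.001], [1.0, -0.004, -0.002], [-0.002, 0.001, -1.0]]
force: [-1.1, -0.7, 4.8]
opening: 0.289
```

arm_command --targets '[{"rot": [0,0,0],"offset": [0,0,0],"gripper": 0.66},{"rot": [0,0,0],"offset": [0,0,0],"gripper": 0.5},{"rot": [0,0,0],"offset": [0,0,0],"gripper": 0.4},{"rot": [0,0,0],"offset": [0,0,0],"gripper": 0.3},{"rot": [0,0,0],"offset": [0,0,0],"gripper": 0.3},{"rot": [0,0,0],"offset": [0,0,-2],"gripper": 0.3},{"rot": [0,0,0],"offset": [0,0,-5],"gripper": 0.3},{"rot": [0,0,0],"offset": [0,0,-8.5],"gripper": 0.3}]'

```text
time_s: 22.95
position: [0.6598, -0.1095, 0.249]
tcp_rot: [[0.004, 1.0, -0.003], [1.0, -0.004, -0.001], [-0.001, -0.003, -1.0]]
force: [0.6, 0.2, -0.0]
opening: 0.695
```

arm_command --targets '[{"rot": [0,0,4],"offset": [0.5,-2,0],"gripper": 0.3},{"rot": [0,0,8],"offset": [1,-5,0],"gripper": 0.3},{"rot": [0,0,14],"offset": [2,-8.5,0],"gripper": 0.3},{"rot": [0,0,20],"offset": [3,-12,0],"gripper": 0.3},{"rot": [0,0,26],"offset": [4,-14,0],"gripper": 0.3},{"rot": [0,0,30],"offset": [5,-15,0],"gripper": 0.3},{"rot": [0,0,30],"offset": [5,-15,0],"gripper": 0.3},{"rot": [0,0,30],"offset": [5,-15,0],"gripper": 0.3}]'

```text
time_s: 23.75
position: [0.5115, -0.0595, 0.2499]
tcp_rot: [[0.502, 0.865, 0.002], [0.865, -0.502, -0.003], [-0.001, 0.003, -1.0]]
force: [0.3, -0.1, 0.1]
opening: 0.702
```

Run:
```python
from look import *
look('w8.png',.4477,-.082,.038)
c=load('w8.png');print('j60 lid',fit(c,.6592,-.1092,.089,[(.031,0)],.01,fish))
go(.4477,-.082,.0985,60)
```

```text
[ 0.512  -0.0597  0.2498] [-19.  25. 100.  -0.  54. -79.]
0.038 [ 0.4473 -0.0788] 80.1
0.013 [ 0.4472 -0.0774] 145.2
j60 lid (array([ 0.65007897, -0.1001828 ]), np.float64(15.142172813415527))
t 23.8 rot [ 0.19  0.06 -0.15] off_cm [-5.14 -4.49 15.12]
```

arm_command --targets '[{"rot": [0,0,0],"offset": [-2.5,-2.5,3],"gripper": 0.3},{"rot": [0,0,0],"offset": [-4.9,-4.7,7],"gripper": 0.3},{"rot": [0,0,0],"offset": [-4.9,-4.7,11],"gripper": 0.3},{"rot": [0,0,0],"offset": [-4.9,-4.7,13],"gripper": 0.3},{"rot": [0,0,0],"offset": [-4.9,-4.7,14.5],"gripper": 0.3},{"rot": [0,0,0],"offset": [-4.9,-4.7,15.1],"gripper": 0.3},{"rot": [0,0,0],"offset": [-4.9,-4.7,15.1],"gripper": 0.3},{"rot": [0,0,0],"offset": [-4.9,-4.7,15.1],"gripper": 0.4}]'

```text
time_s: 24.6
position: [0.4463, -0.0785, 0.0988]
tcp_rot: [[0.503, 0.864, 0.002], [0.864, -0.503, -0.002], [-0.001, 0.002, -1.0]]
force: [0.1, 0.4, -0.1]
opening: 0.663
```

arm_command --targets '[{"rot": [0,0,0],"offset": [0,0,0],"gripper": 0.6},{"rot": [0,0,0],"offset": [0,0,0],"gripper": 1},{"rot": [0,0,0],"offset": [0,0,0],"gripper": 1},{"rot": [0,0,0],"offset": [0,0,0],"gripper": 1},{"rot": [0,0,0],"offset": [0,0,0],"gripper": 1},{"rot": [0,0,0],"offset": [0,0,0],"gripper": 1},{"rot": [0,0,0],"offset": [0,0,0],"gripper": 1}]'

```text
time_s: 25.3
position: [0.4457, -0.0781, 0.0988]
tcp_rot: [[0.503, 0.864, 0.001], [0.864, -0.503, -0.002], [-0.001, 0.002, -1.0]]
force: [-0.1, 0.5, 4.9]
opening: 0.29
```

arm_command --targets '[{"rot": [0,0,0],"offset": [0,0,-1],"gripper": 1},{"rot": [0,0,0],"offset": [0,0,-3],"gripper": 1},{"rot": [0,0,0],"offset": [0,0,-6],"gripper": 1},{"rot": [0,0,0],"offset": [0,0,-10],"gripper": 1},{"rot": [0,0,0],"offset": [0,0,-14],"gripper": 1},{"rot": [0,0,0],"offset": [0,0,-16],"gripper": 1},{"rot": [0,0,0],"offset": [0,0,-16],"gripper": 1},{"rot": [0,0,0],"offset": [0,0,-16],"gripper": 1}]'

```text
time_s: 26.1
position: [0.445, -0.0776, 0.2585]
tcp_rot: [[0.503, 0.864, 0.0], [0.864, -0.503, -0.002], [-0.001, 0.001, -1.0]]
force: [0.5, -0.2, -1.6]
opening: 0.288
```

Run:
```python
from look import *
held('w9.png',.038,(.6576,.1077,.092,.037))
go(.6572,.1077,.25,90)
```

```text
[ 0.4446 -0.0774  0.2577] [ 0.3  0.1 -1.5]
lid rel tcp [-0.0003  0.0002] 106.6
jar [0.6563526  0.09759378] 23.734418869018555
jar [0.66154505 0.08886741] 34.857547760009766
t 26.15 rot [ -0.08   0.07 -30.23] off_cm [26.7   9.05  0.72]
```

View pics/ow9.png

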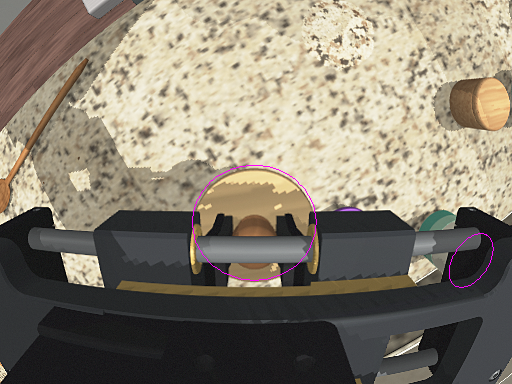

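arm_command --targets '[{"rot": [0,0,-4],"offset": [2,0.7,0],"gripper": 1},{"rot": [0,0,-8],"offset": [6,2,0],"gripper": 1},{"rot": [0,0,-13],"offset": [10,3.5,0],"gripper": 1},{"rot": [0,0,-18],"offset": [14,5,0],"gripper": 1},{"rot": [0,0,-23],"offset": [18,6.3,0],"gripper": 1},{"rot": [0,0,-28],"offset": [22,7.6,0],"gripper": 1},{"rot": [0,0,-30],"offset": [25,8.6,0],"gripper": 1},{"rot": [0,0,-30.2],"offset": [26.7,9.05,0.7],"gripper": 1}]'

```text
time_s: 26.95
position: [0.6596, 0.1093, 0.2489]
tcp_rot: [[-0.002, 1.0, -0.001], [1.0, 0.002, -0.001], [-0.001, -0.001, -1.0]]
force: [-0.1, -0.1, -0.8]
opening: 0.291
```

arm_command --targets '[{"rot": [0,0,0],"offset": [0,0,0],"gripper": 1},{"rot": [0,0,0],"offset": [0,0,1],"gripper": 1},{"rot": [0,0,0],"offset": [0,0,2.5],"gripper": 1},{"rot": [0,0,0],"offset": [0,0,3.5],"gripper": 1},{"rot": [0,0,0],"offset": [0,0,3.5],"gripper": 1},{"rot": [0,0,0],"offset": [0,0,3.5],"gripper": 1},{"rot": [0,0,0],"offset": [0,0,3.5],"gripper": 1}]'

```text
time_s: 27.65
position: [0.6584, 0.107, 0.2168]
tcp_rot: [[0.001, 1.0, 0.002], [1.0, -0.001, -0.002], [-0.002, 0.002, -1.0]]
force: [1.3, 0.1, -0.3]
opening: 0.289
```

Run:
```python
import m; from m import *
c=snap('wrist','w10.png'); p=bot.read_state()['position']; print(p)
print('j60 lid',fit(c,.6592,-.1092,.089,[(.031,0)],.012,fish))
m.CS=CS[(np.sin(A+np.pi/2)<-.3)]
print('lid-tcp',fit(c,p[0],p[1],p[2]-.0988+.023,[(.038,0)],.008,fish)[0]-p[:2])
go(.6572,.1077,.1768,90)
```

```text
[0.65850477 0.10706542 0.21705463]
j60 lid (array([ 0.65826575, -0.10378452]), np.float64(130.42617797851562))
lid-tcp [-0.00068869  0.0001269 ]
t 27.7 rot [ 0.11  0.1  -0.04] off_cm [ 0.07 -0.14  4.03]
```

arm_command --targets '[{"rot": [0,0,0],"offset": [0.05,-0.1,0.7],"gripper": 1},{"rot": [0,0,0],"offset": [0.05,-0.1,1.4],"gripper": 1},{"rot": [0,0,0],"offset": [0.05,-0.1,2.1],"gripper": 1},{"rot": [0,0,0],"offset": [0.05,-0.1,2.7],"gripper": 1},{"rot": [0,0,0],"offset": [0.05,-0.1,3.2],"gripper": 1},{"rot": [0,0,0],"offset": [0.05,-0.1,3.6],"gripper": 1},{"rot": [0,0,0],"offset": [0.05,-0.1,3.8],"gripper": 1},{"rot": [0,0,0],"offset": [0.05,-0.1,3.9],"gripper": 1}]'

```text
time_s: 28.5
position: [0.6571, 0.1077, 0.177]
tcp_rot: [[0.0, 1.0, 0.0], [1.0, -0.0, -0.002], [-0.002, 0.0, -1.0]]
force: [-0.2, -0.2, -1.1]
opening: 0.286
```

arm_command --targets '[{"rot": [0,0,0],"offset": [0,0,0],"gripper": 1},{"rot": [0,0,0],"offset": [0,0,0.05],"gripper": 1},{"rot": [0,0,0],"offset": [0,0,0.05],"gripper": 1}]'

```text
time_s: 28.8
position: [0.6572, 0.1077, 0.177]
tcp_rot: [[0.0, 1.0, 0.001], [1.0, -0.0, -0.002], [-0.002, 0.001, -1.0]]
force: [-0.5, 1.1, -0.2]
opening: 0.29
```

arm_command --targets '[{"rot": [0,0,0],"offset": [0,0,0.05],"gripper": 1},{"rot": [0,0,0],"offset": [0,0,0.05],"gripper": 1},{"rot": [0,0,0],"offset": [0,0,0.05],"gripper": 1}]'

```text
time_s: 29.1
position: [0.6572, 0.1076, 0.1768]
tcp_rot: [[0.0, 1.0, 0.001], [1.0, -0.0, -0.002], [-0.002, 0.001, -1.0]]
force: [-1.2, -0.8, 2.0]
opening: 0.286
```

Contact came at the expected seated height. I'll release, lift and back off toward the robot so I can inspect.

arm_command --targets '[{"rot": [0,0,0],"offset": [0,0,0],"gripper": 0.66},{"rot": [0,0,0],"offset": [0,0,0],"gripper": 0.5},{"rot": [0,0,0],"offset": [0,0,0],"gripper": 0.4},{"rot": [0,0,0],"offset": [0,0,0],"gripper": 0.3},{"rot": [0,0,0],"offset": [0,0,0],"gripper": 0.3},{"rot": [0,0,0],"offset": [0,0,-2],"gripper": 0.3},{"rot": [0,0,0],"offset": [0,0,-5],"gripper": 0.3},{"rot": [0,0,0],"offset": [0,0,-9],"gripper": 0.3}]'

```text
time_s: 29.9
position: [0.6559, 0.1078, 0.265]
tcp_rot: [[0.001, 1.0, -0.005], [1.0, -0.001, -0.002], [-0.002, -0.005, -1.0]]
force: [0.5, 0.2, 0.0]
opening: 0.696
```

arm_command --targets '[{"rot": [0,0,0],"offset": [-1,-3,-2],"gripper": 0.3},{"rot": [0,0,0],"offset": [-2,-7,-4],"gripper": 0.3},{"rot": [0,0,0],"offset": [-4,-11,-6],"gripper": 0.3},{"rot": [0,0,0],"offset": [-6,-15,-7],"gripper": 0.3},{"rot": [0,0,0],"offset": [-8,-18,-8],"gripper": 0.3},{"rot": [0,0,0],"offset": [-10,-20,-8],"gripper": 0.3},{"rot": [0,0,0],"offset": [-11,-21,-8],"gripper": 0.3},{"rot": [0,0,0],"offset": [-11,-21,-8],"gripper": 0.3}]'

```text
time_s: 30.7
position: [0.4463, -0.0026, 0.3465]
tcp_rot: [[0.003, 1.0, 0.0], [1.0, -0.003, -0.002], [-0.002, 0.0, -1.0]]
force: [1.2, -0.8, 0.2]
opening: 0.698
```

Run:
```python
from m import *
print(bot.read_state()['position'])
c=snap('top','t9.png'); s=snap('side','s9.png')
f=c['frame'][:,:,::-1]; g=s['frame'][:,:,::-1]
cv2.imwrite('pics/t9z.png',cv2.resize(f[130:270,120:440],None,fx=2.5,fy=2.5,interpolation=3))
cv2.imwrite('pics/s9z.png',cv2.resize(g[100:310,100:340],None,fx=2.8,fy=2.8,interpolation=3))
for n,x,y,h,r in [('102',.545,-.3436,.116,.052),('88',.5495,.3668,.104,.045),('60',.6592,-.1092,.08,.031),('74',.6572,.1077,.092,.038)]:
    for k,cc in (('top',c),('side',s)):
        print(n,k,fit(cc,x,y,h+.009,[(r,0)],.01)[0].round(4))
```

```text
[ 0.44625758 -0.00263048  0.34650003]
102 top [ 0.5437 -0.3441]
102 side [ 0.5461 -0.3438]
88 top [0.5516 0.366 ]
88 side [0.5433 0.3781]
60 top [ 0.6623 -0.1106]
60 side [ 0.6585 -0.1039]
74 top [0.6603 0.1078]
74 side [0.6594 0.112 ]
```

View pics/t9z.png

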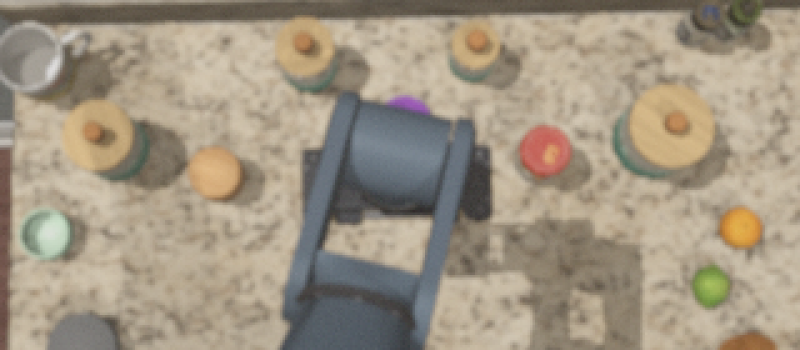

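View pics/s9z.png

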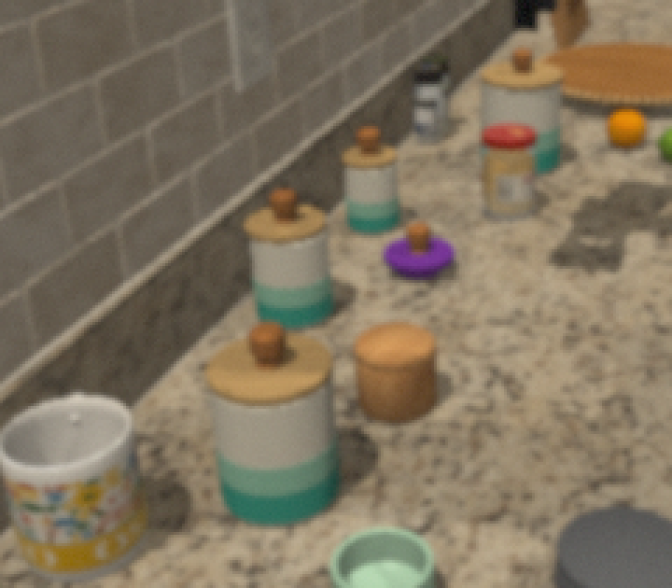

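All four lids look level on their jars, and the bystanders appear unmoved. I'll check that numerically before handing in.

Run:
```python
from h import *
for nm,B in (('top',[(205,198),(338,190)]),('side',[(241,232),(282,160)])):
    a=load(nm+'0.png')['frame'];b=load(('t9' if nm=='top' else 's9')+'.png')['frame']
    for u,v in B:
        A,Bb=[cv2.cvtColor(i[v-18:v+18,u-18:u+18],7).astype(np.float32) for i in(a,b)]
        print(nm,u,v,cv2.phaseCorrelate(A,Bb))
s=bot.read_state();print(s['qvel'].round(2),s['force'].round(1),s['time_s'])
ticket.hand_in()
```

```text
top 205 198 ((0.16578406758241826, -0.13097694900317336), 0.8522506628507449)
top 338 190 ((-0.004749151358524273, 0.011404624972708888), 0.9997609824310114)
side 241 232 ((-0.040513056313272955, 0.15945243054104807), 0.9272438394434658)
side 282 160 ((-0.13035861461564835, -0.20598991468031969), 1.015435673572399)
[ 0.91  0.74 -0.77 -0.06 -0.05 -0.09] [-0.2  0.3  0.6] 30.8
the job is handed in; nothing more can be done
```

All four jars are closed with the lid of their own size, and the job was handed in at 30.8 s of the 106 s allowed. No verdict is reported, so what follows rests on my own checks.

- **Placing:** each lid was picked up by its knob and lowered into its jar. Contact came within about 0.5 mm of the calculated seated height, at 5 N or less, before release.
- **Final look:** in the top and side pictures all four plates lie level on the rims. The purple look-alike was left alone.
- **Bystanders:** comparing the first and last pictures, the salt cellar and honey jar shifted by no more than about 0.25 pixel, which is under 1 mm and within image noise.
- **Checks that disagreed:**
  - The final top-view fits put the lids within about 3 mm of their jars. The coarser side-view fits differed by about 6 mm for lid_60 and 13 mm for lid_88. I took those as poor fits at that angle, since the contact heights and the pictures agreed with seated lids.
  - lid_60 appeared about 3 mm off centre in the gripper. I moved the target by about 1.5 mm to allow for it, and it still seated at the expected height.

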